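# Zero the scale, then start the grinder

### The job

With the fingertips, gently press the blue tare key on the scale and let it come up again, then gently press the green start button on the grinder and draw the hand clear. Leave the other keys and buttons alone, and do not grasp, lift or shift anything, above all the cup standing on the scale.

Things in the scene. Friction and masses are not known exactly. Their poses are not given: they have to be found in the camera images.
- scale: Grey flat kitchen scale standing fast on the counter, 180 (its x) x 170 (its y) x 18 mm high, with a steel weighing plate 112 x 140 mm whose top is 22 mm above the counter. Origin: centre of the underside. The row of three keys lies on its strip towards -x (nearest the robot), 65 mm from the origin, 50 mm apart along its y; which colour is where changes from run to run.
- grinder: Coffee grinder fixed on the counter: black base 270 (its x) x 150 (its y) x 35 mm high, at the rear an aluminium tower 140 x 140 mm with glass hopper, 297 mm high in all, its front face 8 mm to -x of the origin. Origin: centre of the base's underside. The base's front (its -x side, facing robot and mid-counter) is a flat deck with two push buttons 100 mm from the origin, 68 mm apart along its y, in either order.
- tare_top (a point): Centre of the top face of the blue TARE (zero) key of the scale: a round spring push key 26 mm across, facing straight up, about 34 mm above the counter; it moves down with the key.
- tare (a joint): How far the blue TARE (zero) key of the scale is pressed down, m: 0 released, 0.008 at its stop. It takes 1.5 N to start and 5 N at the stop, counts as pressed from 0.004 and springs back when let go.
- tare_base: Fixed white round collar, 42 mm across, of the blue TARE (zero) key of the scale, with the key in it. Origin on the key's axis, 24 mm below the released key's top; the collar's rim is 12 mm below that top.
- timer_top (a point): Centre of the top face of the yellow timer key of the scale: a round spring push key 26 mm across, facing straight up, about 34 mm above the counter; it moves down with the key.
- timer (a joint): How far the yellow timer key of the scale is pressed down, m: 0 released, 0.008 at its stop. It takes 1.5 N to start and 5 N at the stop, counts as pressed from 0.004 and springs back when let go.
- timer_base: Fixed white round collar, 42 mm across, of the yellow timer key of the scale, with the key in it. Origin on the key's axis, 24 mm below the released key's top; the collar's rim is 12 mm below that top.
- power_top (a point): Centre of the top face of the black power key of the scale: a round spring push key 26 mm across, facing straight up, about 34 mm above the counter; it moves down with the key.
- power (a joint): How far the black power key of the scale is pressed down, m: 0 released, 0.008 at its stop. It takes 1.5 N to start and 5 N at the stop, counts as pressed from 0.004 and springs back when let go.
- power_base: Fixed white round collar, 42 mm across, of the black power key of the scale, with the key in it. Origin on the key's axis, 24 mm below the released key's top; the collar's rim is 12 mm below that top.
- start_top (a point): Centre of the top face of the green START button of the grinder: a round spring push key 28 mm across, facing straight up, about 51 mm above the counter; it moves down with the key.
- start (a joint): How far the green START button of the grinder is pressed down, m: 0 released, 0.008 at its stop. It takes 1.5 N to start and 5 N at the stop, counts as pressed from 0.004 and springs back when let go.
- start_base: Fixed steel round collar, 44 mm across, of the green START button of the grinder, with the key in it. Origin on the key's axis, 24 mm below the released key's top; the collar's rim is 12 mm below that top.
- stop_top (a point): Centre of the top face of the red stop button of the grinder: a round spring push key 28 mm across, facing straight up, about 51 mm above the counter; it moves down with the key.
- stop (a joint): How far the red stop button of the grinder is pressed down, m: 0 released, 0.008 at its stop. It takes 1.5 N to start and 5 N at the stop, counts as pressed from 0.004 and springs back when let go.
- stop_base: Fixed steel round collar, 44 mm across, of the red stop button of the grinder, with the key in it. Origin on the key's axis, 24 mm below the released key's top; the collar's rim is 12 mm below that top.
- cup: Empty steel dosing cup, 58 mm across the rim, 48 mm tall, standing loose on the scale's weighing plate, some 95 mm behind the key row. Origin: centre of the underside.
- sugar_bowl: White ceramic sugar bowl with blue screw-top lid, 90 mm across, 92 mm tall, loose. Origin: centre of the underside.
- tongs: Small steel sugar tongs lying flat, 156 mm long (its x), 46 mm wide, 14 mm high, loose. Origin: at the middle, underside.
- saucers: Stack of four white saucers, 136 mm across, 36 mm high, loose. Origin: centre of the underside.
- incense_box: Wooden incense box, 70 x 170 x 42 mm high, long along its y, loose. Origin: centre of the underside.
- vase: Short green-tinted glass vase, 68 mm across, 105 mm tall, loose. Origin: centre of the underside.
- tamper: Coffee tamper, steel foot 58 mm across, wooden knob, 84 mm tall, loose. Origin: centre of the underside.
There are look-alikes about, which are no part of the job. What is shaped like the cup but purple or red is not meant.

How it is judged:
On the way, in this order (a step that is already met when the one before it is completed fails the run):
1. the blue tare key is pressed by the fingers (start button up) (value of joint tare above 0.004 m and contact force between the fingers and tare_base above 0.3 N and value of joint start below 0.0015 m), for 0.05 s.
2. the tare key is up again and the fingers are off it (value of joint tare below 0.0015 m and contact force between the fingers and tare_base below 0.1 N), for 0.05 s.
3. the green start button is pressed by the fingers (tare key up) (value of joint start above 0.004 m and contact force between the fingers and start_base above 0.3 N and value of joint tare below 0.0015 m), for 0.05 s.
At the end, for the whole second after the job is handed in: All five keys are up (within 1.5 mm), the cup stands upright within 8 mm of where it stood, and every other loose thing is within 10 mm of where it was (value of joint each of tare, timer, power, start, stop below 0.0015 m and distance of cup from where it was at the start of the episode below 0.008 m and distance of each of sugar_bowl, tongs, saucers, incense_box, vase, tamper from where it was at the start of the episode below 0.01 m and angle between cup's own z axis and vertical below 0.1 rad and linear speed of cup below 0.02 m/s); the robot touches nothing.
It fails at once if the yellow timer key, the black power key or the red stop button is pressed (2.5 mm or more) (value of joint any of timer, power, stop above 0.0025 m).
It fails at once if the cup on the scale is shifted or lifted by more than 8 mm, or tipped (distance of cup from where it was at the start of the episode above 0.008 m or angle between cup's own z axis and vertical above 0.15 rad).
It fails at once if another loose thing is shifted or lifted by more than 10 mm (distance of any of sugar_bowl, tongs, saucers, incense_box, vase, tamper from where it was at the start of the episode above 0.01 m).
It fails at once if the robot bears on the scale, the grinder or one of their keys with more than 30 N (contact force between any of the arm, the fingers and scale above 30 N or contact force between any of the arm, the fingers and grinder above 30 N or contact force between any of the arm, the fingers and tare_base above 30 N or contact force between any of the arm, the fingers and timer_base above 30 N or contact force between any of the arm, the fingers and power_base above 30 N or contact force between any of the arm, the fingers and start_base above 30 N or contact force between any of the arm, the fingers and stop_base above 30 N).
It also fails if it takes over 42 s, if anything falls off the work surface, if the arm or the gripper's body presses on something with over 40 N, if the wrist force passes 120 N, or if a joint passes its speed limit or range.

### The arm

A 7-joint arm with a two-finger parallel gripper is mounted at the origin on the work surface. World frame = base frame: x ahead of the robot, y to its left, z up, the work surface at z = 0. Lengths are in m, angles in rad, forces in N, time in s.
With the tool pointing down it reaches from about 0.4 to 0.85 m from the base axis. Payload 10.4 kg.
Tool frame: the origin (TCP) lies at the very end of the fingers, on their centre line; the grasp point (between the pads) lies 19 mm behind it (arm.grip_depth is the distance from the TCP to the grasp point, in m); z points along the fingers, y is the direction in which the jaws open and shut (so a half turn about z gives the same grasp; the last joint's range is limited). The gripper opens to 85 mm and grips with 20 to 120 N. Pads are 22 mm wide; open, the fingers measure 114 mm over their backs; the gripper's body (76 mm by 85 mm) begins 54 mm behind the grasp point. The pads swing forward as they close: fully open they stand 13 mm farther back than shut.
Start: joints at [-1.168, 0.332, -0.065, 1.46, 0.022, 1.35, -0.088], TCP at [0.258, 0.569, 0.209] pointing down, gripper open.
Joint ranges: [-2.6, 2.6], [-0.5, 2.12], [-1.47, 1.34], [0.16, 2.42], [-1.27, 4.41], [0.06, 2.06], [-2.6, 2.6]. Speed limits (rad/s): [2.22, 2.22, 2.79, 2.79, 3.14, 3.14, 3.14].

### API

Orientations are given as [roll, pitch, yaw] about the fixed x, y, z axes, in that order (R = Rz(yaw) Ry(pitch) Rx(roll)).
In Python, from workcell import arm, viewer, boxes_of gives the robot as it stands.
- The arm moves only by the tool apply_moves, never from a script. Its argument "rows" is a list of rows, each a list of 7 numbers: the turn, a rotation vector about the world's x, y, z in degrees, then the shift along the world's x, y, z in units of 30 mm (1.0 is 30 mm), then the closure, from -1 (fully open) to 1 (shut). In form: [[wx, wy, wz, x, y, z, jaw], ...]. A call has 1 to 12 rows; each row is the pose to reach, as a shift and turn from the pose commanded when the call began; what a row does not reach only later rows make up. A row lasts 1/12 s, in which the tool goes at most 41.7 mm and 7.16 degrees, less where a joint would pass 70% of its speed; a pose out of reach is approached as far as the arm can. A call with a gripper value outside its range is refused whole. The fingers move at their own pace and stop on an object; "newtons" is the grip in N (left out, the last holds). Time passes only in rows, so rows that repeat a pose let the fingers close. It gives the time, the measured TCP pose, the force and the opening at its end, in the units of the state.
- arm.state(): the state, without advancing time (a new reading comes with each control period).
- viewer.capture(name): name is "scene" or "top" or "wrist"; returns a dict with "image" (400x640x3 uint8, red, green, blue), "camera_matrix" (3x3 intrinsics, pixels), "R" (3x3) and "t" (3): a world point X has camera coordinates R X + t; the wrist camera has in their place "hand_eye" (4x4, takes a point from camera to tool coordinates, whose origin is the TCP and whose axes are the flange's). Camera axes: x right, y down, z forward; pixel columns grow to the right and rows downward; lengths in m; the calibration is good to about 2 mm. A picture is of the moment at which its call begins: read the wrist's pose just before it. There is no depth.
- arm.job_done(): hands the job in, once; it reports no verdict.
Trained networks look in the newest picture that a camera, given by its name, has taken for a name from the list of things; names that differ only in an ending like _2 or _b are one class to them, and where a whole thing is asked for, a point or a joint stands for the part that bears it (a point fixed in the world has none). Each returns a list of dicts, best first, with "confidence" (0 to 1); they miss things now and then, are a little off and sometimes report something else, mostly with a low value. They report only what shows in the picture. A call takes as long as a camera call. They do not tell look-alikes from the thing itself.
- boxes_of(camera, name): "centre" ([column, row] in pixels, amid what is visible of it).
The state is a dict: "t": time; "q": joint angles; "dq": joint speeds; "effort": joint torques, N m; "eef_pos": TCP position; "orientation": TCP orientation; "wrist_force": force on the tool from outside, world axes, zero at the start; "torque": the same for the moment, N m; "gripper_width": opening from 0.0 (shut) to 1.0 (fully open).
Only numpy, scipy, OpenCV 4.12 (cv2) and the standard library are available. Lean on these libraries where they do the work, as an engineer would, in place of code of your own. Each camera call takes 0.05 s, during which the arm holds its last target.

## Working session

There is one attempt and no reset: what is moved stays moved. The work goes in short steps, Python scripts to look and compute and a tool call to move; the robot and the scene stay as the last step left them, time stands still between calls to the robot, and variables do not carry over. Pictures are saved under pics/ and viewed, and the job is handed in when it is done.

Besides the shell and the picture viewer there is one more tool, called after "Emit:" in YAML: its name, and indented under it one key for each argument. apply_moves: Moves the arm, as the interface text tells. Its arguments: {"type":"object","properties":{"rows":{"type":"array","items":{"type":"array","items":{"type":"number"}}},"newtons":{"type":"number"}},"required":["rows"]}

```bash
mkdir -p pics; cat > h.py <<'E'
import numpy as np,cv2
from workcell import arm,viewer,boxes_of
def onplane(c,px,z):
    K=np.array(c["camera_matrix"]);R=np.array(c["R"]);t=np.array(c["t"])
    d=R.T@np.linalg.inv(K)@np.array([px[0],px[1],1.]);o=-R.T@t
    return o+d*(z-o[2])/d[2]
def save(c,n): cv2.imwrite("pics/"+n,np.array(c["image"])[:,:,::-1])
E
python3 - <<'E'
from h import *
for cam in("top","scene"):
    c=viewer.capture(cam);save(c,cam+"1.png")
    for n,z in(("tare_top",.034),("timer_top",.034),("power_top",.034),("start_top",.051),("stop_top",.051),("cup",.046)):
        for b in boxes_of(cam,n)[:3]: print(cam,n,np.round(b["centre"],1),round(b["confidence"],2),np.round(onplane(c,b["centre"],z),4))
print(arm.state())
E
```

```text
top tare_top [366.3 254.7] 0.38 [ 0.4568 -0.1453  0.034 ]
top timer_top [401.4 250.7] 0.56 [ 0.4701 -0.2494  0.034 ]
top timer_top [155.6 257.9] 0.27 [0.4383 0.4839 0.034 ]
top timer_top [368.2 147.3] 0.18 [ 0.7801 -0.149   0.034 ]
top power_top [241.5 200.7] 0.31 [0.6131 0.231  0.034 ]
top start_top [238.9 202.3] 0.48 [0.6069 0.2358 0.051 ]
top stop_top [245.  178.6] 0.72 [0.6782 0.2194 0.051 ]
top stop_top [246.4 178.9] 0.44 [0.6773 0.2152 0.051 ]
top stop_top [366.9 255.4] 0.18 [ 0.4552 -0.1456  0.051 ]
top cup [382.4 217.9] 0.85 [ 0.5664 -0.1913  0.046 ]
top cup [192.1 184.7] 0.74 [0.6584 0.3787 0.046 ]
top cup [439.7 274.2] 0.58 [ 0.4032 -0.3599  0.046 ]
scene tare_top [246.2 215.1] 0.6 [ 0.4705 -0.161   0.034 ]
scene power_top [226.4 228.4] 0.27 [ 0.466  -0.2421  0.034 ]
scene start_top [358.4 168.5] 0.54 [0.6232 0.2339 0.051 ]
scene stop_top [375.3 176.7] 0.44 [0.6946 0.2192 0.051 ]
scene stop_top [371.8 174.5] 0.37 [0.6786 0.2249 0.051 ]
scene cup [265.7 222.7] 0.78 [ 0.5522 -0.1703  0.046 ]
scene cup [180.9 243.4] 0.72 [ 0.4212 -0.372   0.046 ]
scene cup [323.3 219.1] 0.65 [ 0.6785 -0.0637  0.046 ]
{'t': 0.7, 'q': array([-1.16757943,  0.33219802, -0.06471974,  1.46006305,  0.02160449,
        1.34991249, -0.08850969]), 'dq': array([-1.29374609e-03, -1.20924725e-03, -2.06888486e-04,  1.32017119e-04,
       -4.67481199e-05,  5.03165052e-04,  1.24410754e-03]), 'effort': array([ 6.09748804e-04, -6.25098038e+01,  4.92576614e-02, -3.91796994e+01,
        1.65120349e-02,  1.68652601e-03, -2.40377318e-05]), 'eef_pos': array([0.2581532 , 0.56923318, 0.20865647]), 'orientation': array([ 3.14147967e+00, -2.33644741e-05,  2.71578817e+00]), 'wrist_force': array([-0.0489058 ,  0.67391852, -0.11745139]), 'torque': array([-0.00354088,  0.0233216 ,  0.01418929]), 'gripper_width': 0.9997253441236381}
```

View images.

View pics/top1.png

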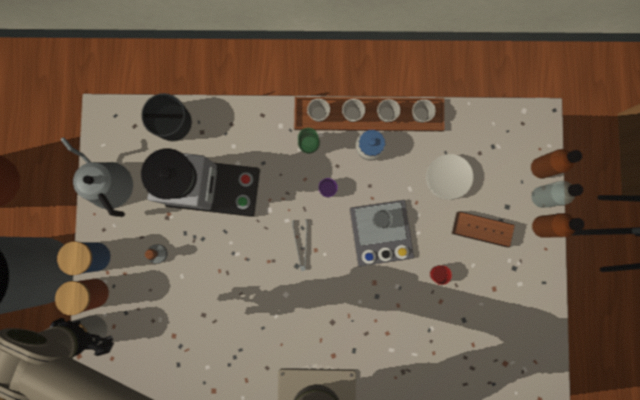

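View pics/scene1.png

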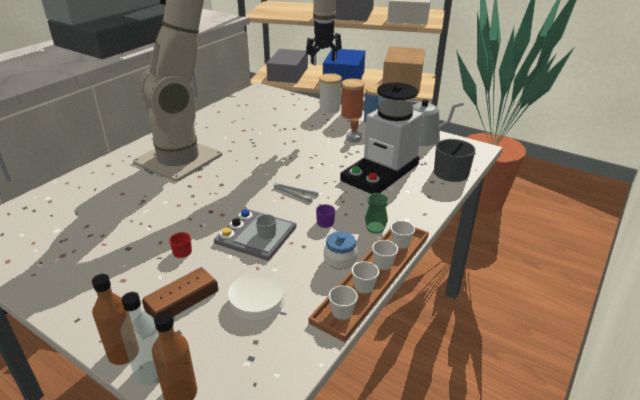

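```bash
python3 - <<'E'
import cv2
im=cv2.imread("pics/top1.png")
a=cv2.resize(im[185:285,345:445],(500,500),interpolation=cv2.INTER_CUBIC)
cv2.imwrite("pics/cropA.png",a)
a=cv2.resize(im[150:250,200:300],(500,500),interpolation=cv2.INTER_CUBIC)
cv2.imwrite("pics/cropB.png",a)
E
```

```text
(no output)
```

View pics/cropA.png

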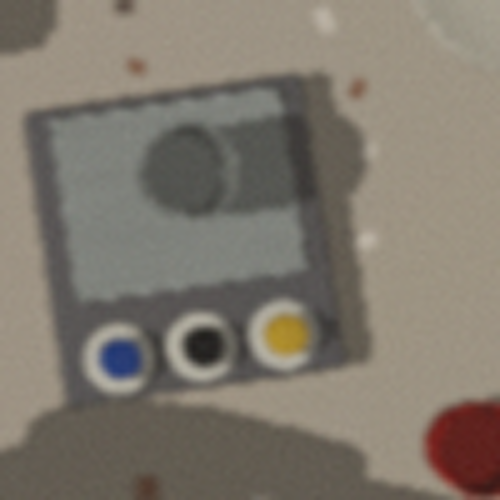

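View pics/cropB.png

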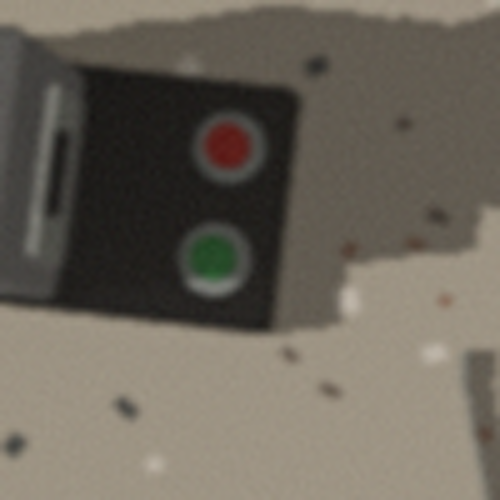

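The top view shows blue, black and yellow keys at about (369,256), (386,254) and (402,251). Green is at (242,201) and red at (246,179). The networks were a few pixels off, so I'll refine by colour centroid.

```bash
python3 - <<'E'
from h import *
for cam in("top","scene"):
    c=viewer.capture(cam);hsv=cv2.cvtColor(np.array(c["image"]),cv2.COLOR_RGB2HSV)
    for n,lo,hi,s,z in(("blue",105,130,110,.034),("yellow",18,32,140,.034),("green",45,80,90,.051),("red",0,6,140,.051),("red",172,180,140,.051)):
        m=cv2.inRange(hsv,(lo,s,30),(hi,255,255))
        k,_,st,ce=cv2.connectedComponentsWithStats(m)
        for i in range(1,k):
            if 12<=st[i,4]<300:print(cam,n,st[i,4],np.round(ce[i],1),np.round(onplane(c,ce[i],z),4))
E
```

```text
top blue 181 [368.3 140.9] [ 0.7998 -0.1494  0.034 ]
top blue 34 [378.5 147. ] [ 0.7813 -0.1802  0.034 ]
top blue 35 [368.8 256.4] [ 0.4518 -0.1526  0.034 ]
top yellow 38 [402.  251.5] [ 0.4678 -0.2512  0.034 ]
top green 163 [310.6 143.5] [0.7867 0.0251 0.051 ]
top green 47 [242.2 201. ] [0.6109 0.2262 0.051 ]
top red 48 [245.  178.8] [0.6777 0.2194 0.051 ]
top red 298 [440.9 274.2] [ 0.4035 -0.3621  0.051 ]
scene blue 43 [244.8 212.5] [ 0.4583 -0.1532  0.034 ]
scene yellow 44 [226.2 231. ] [ 0.4738 -0.2517  0.034 ]
scene green 175 [468.4  84.7] [0.6627 1.1659 0.051 ]
scene green 49 [355.6 168.8] [0.6165 0.2267 0.051 ]
scene green 30 [377.8 197.7] [0.7591 0.1151 0.051 ]
scene red 50 [372.4 175.8] [0.6839 0.2189 0.051 ]
```

Emit:
apply_moves:
  rows:
    - [0,0,0,0.5,-1.0,0,1]
    - [0,0,0,1.0,-2.0,0.2,1]
    - [0,0,0,1.5,-3.2,0.3,1]
    - [0,0,0,2.0,-4.4,0.4,1]
    - [0,0,0,2.5,-5.6,0.5,1]
    - [0,0,0,3.0,-6.8,0.5,1]
    - [0,0,0,3.5,-8,0.5,1]
    - [0,0,0,4,-9.2,0.5,1]
    - [0,0,0,4.4,-10,0.5,1]
    - [0,0,0,4.7,-10.6,0.5,1]
    - [0,0,0,4.7,-10.6,0.5,1]
    - [0,0,0,4.7,-10.6,0.5,1]
  newtons: 20

```text
t: 1.8
eef_pos: [0.3996, 0.2505, 0.2239]
orientation: [3.141, 0.0, 2.714]
wrist_force: [0.1, 0.4, 0.3]
gripper_width: -0.004
```

Emit:
apply_moves:
  rows:
    - [0,0,0,0.1,-1.2,0,1]
    - [0,0,0,0.2,-2.4,0,1]
    - [0,0,0,0.3,-3.6,0,1]
    - [0,0,0,0.4,-4.8,0,1]
    - [0,0,0,0.5,-6,0,1]
    - [0,0,0,0.6,-7.2,0,1]
    - [0,0,0,0.7,-8.4,0,1]
    - [0,0,0,0.8,-9.6,-0.2,1]
    - [0,0,0,0.9,-10.8,-0.5,1]
    - [0,0,0,1,-12,-0.8,1]
    - [0,0,0,1,-13,-1,1]
    - [0,0,0,1,-13,-1,1]

```text
t: 2.8
eef_pos: [0.4284, -0.1434, 0.193]
orientation: [-3.14, 0.0, 2.71]
wrist_force: [-0.6, -0.5, -0.8]
gripper_width: 0.0
```

```bash
cat >> h.py <<'E'
from scipy.spatial.transform import Rotation as Ro
def wristcap(n):
    s=arm.state();c=viewer.capture("wrist");save(c,n)
    T=np.eye(4);T[:3,:3]=Ro.from_euler("xyz",s["orientation"]).as_matrix();T[:3,3]=s["eef_pos"]
    M=np.linalg.inv(T@np.array(c["hand_eye"]));c["R"]=M[:3,:3];c["t"]=M[:3,3]
    return s,c
def blobs(c,tab):
    hsv=cv2.cvtColor(np.array(c["image"]),cv2.COLOR_RGB2HSV)
    for n,lo,hi,s,z in tab:
        m=cv2.inRange(hsv,(lo,s,30),(hi,255,255))
        k,_,st,ce=cv2.connectedComponentsWithStats(m)
        for i in range(1,k):
            if st[i,4]>100:print(n,st[i].tolist(),np.round(ce[i],1),np.round(onplane(c,ce[i],z),4))
E
python3 - <<'E'
from h import *
s,c=wristcap("w1.png");print(s["eef_pos"],s["orientation"],s["wrist_force"])
blobs(c,(("blue",105,130,110,.034),("yellow",18,32,140,.034)))
E
```

```text
[ 0.42844358 -0.14338052  0.19296386] [-3.14003460e+00  5.17603764e-05  2.71048617e+00] [-0.63086057 -0.5054488  -0.7723218 ]
blue [307, 185, 25, 25, 481] [318.9 197.2] [ 0.4488 -0.1494  0.034 ]
yellow [231, 234, 24, 25, 466] [242.3 246.2] [ 0.464  -0.2457  0.034 ]
```

View pics/w1.png

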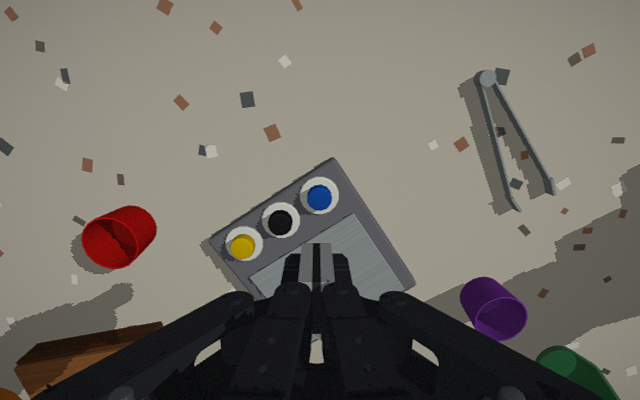

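Emit:
apply_moves:
  rows:
    - [0,0,0,0.4,-0.2,0,1]
    - [0,0,0,0.75,-0.35,0,1]
    - [0,0,0,0.75,-0.35,-0.6,1]
    - [0,0,0,0.75,-0.35,-1.4,1]
    - [0,0,0,0.75,-0.35,-2.2,1]
    - [0,0,0,0.75,-0.35,-3,1]
    - [0,0,0,0.75,-0.35,-3.6,1]
    - [0,0,0,0.75,-0.35,-4,1]
    - [0,0,0,0.75,-0.35,-4,1]
    - [0,0,0,0.75,-0.35,-4,1]
    - [0,0,0,0.75,-0.35,-4,1]

```text
t: 3.77
eef_pos: [0.4526, -0.1484, 0.0745]
orientation: [3.141, 0.001, 2.717]
wrist_force: [-0.8, -0.3, -0.3]
gripper_width: -0.001
```

```bash
python3 - <<'E'
from h import *
s,c=wristcap("w2.png");print(s["eef_pos"],s["orientation"],s["wrist_force"])
blobs(c,(("blue",105,130,110,.034),("yellow",18,32,140,.034)))
c=viewer.capture("scene");cv2.imwrite("pics/s2.png",cv2.resize(np.array(c["image"])[170:270,180:320,::-1],(700,500),interpolation=cv2.INTER_CUBIC))
E
```

```text
[ 0.45255126 -0.14844705  0.07450946] [3.14098604e+00 8.95907185e-04 2.71726997e+00] [-0.75170829 -0.33801836 -0.28985696]
blue [294, 194, 38, 40, 1176] [312.  213.2] [ 0.4487 -0.1493  0.034 ]
yellow [178, 266, 39, 39, 1125] [196.7 285. ] [ 0.4637 -0.2445  0.034 ]
```

View pics/w2.png

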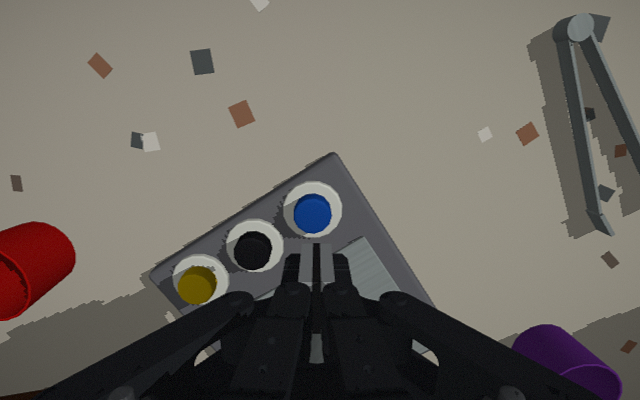

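View pics/s2.png

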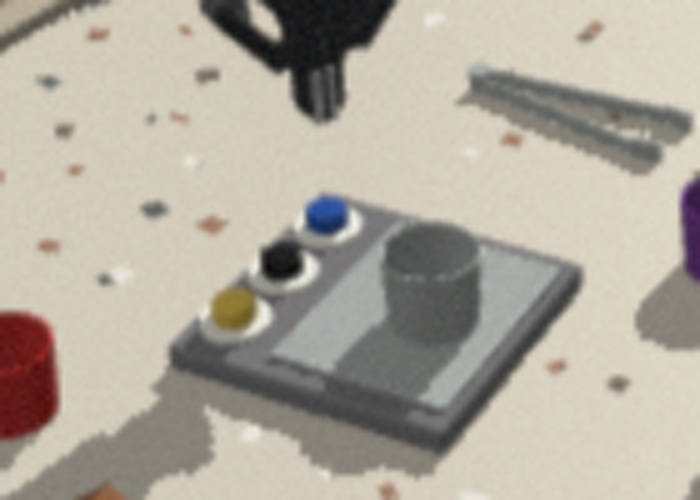

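Emit:
apply_moves:
  rows:
    - [0,0,0,-0.1,-0.1,-0.2,1]
    - [0,0,0,-0.1,-0.1,-0.6,1]
    - [0,0,0,-0.1,-0.1,-0.9,1]
    - [0,0,0,-0.1,-0.1,-1.1,1]
    - [0,0,0,-0.1,-0.1,-1.2,1]
    - [0,0,0,-0.1,-0.1,-1.2,1]
    - [0,0,0,-0.1,-0.1,-1.2,1]
    - [0,0,0,-0.1,-0.1,-1.2,1]

```text
t: 4.53
eef_pos: [0.4489, -0.1524, 0.038]
orientation: [3.141, 0.0, 2.716]
wrist_force: [0.2, 0.1, 1.0]
gripper_width: 0.002
```

```bash
python3 - <<'E'
from h import *
s,c=wristcap("w3.png");print(s["eef_pos"],s["wrist_force"])
c=viewer.capture("scene");cv2.imwrite("pics/s3.png",cv2.resize(np.array(c["image"])[170:270,180:320,::-1],(700,500),interpolation=cv2.INTER_CUBIC))
E
```

```text
[ 0.4489382  -0.15238496  0.03798103] [0.16891463 0.0839944  0.96090135]
```

View pics/w3.png

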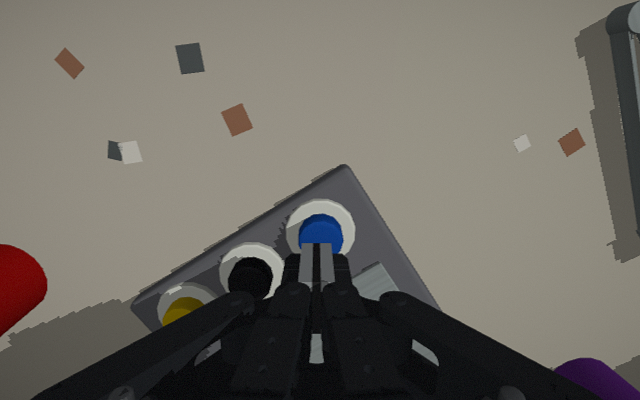

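View pics/s3.png

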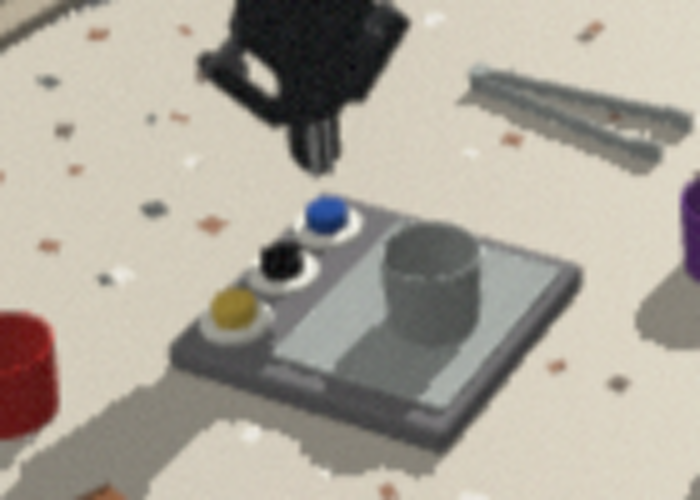

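```bash
python3 - <<'E'
from h import *
def pr(c,X):
    p=np.array(c["camera_matrix"])@(np.array(c["R"])@np.array(X)+np.array(c["t"]));return np.round(p[:2]/p[2],1)
s,c=wristcap("w4.png");p=s["eef_pos"];print(p,"tcp wrist px",pr(c,p), "cam pos",-c["R"].T@c["t"])
Rt=Ro.from_euler("xyz",s["orientation"]).as_matrix()
for dz in(0,-.01,-.02,-.03):print(dz,pr(c,p+Rt@[0,0,dz]),[pr(c,p+Rt@[x,0,dz]).tolist() for x in(-.011,.011)])
print("key",pr(c,[.4518,-.1526,.034]),pr(c,[.4583,-.1532,.034]))
for cam in("scene","top"):
    c=viewer.capture(cam);save(c,cam+"4.png");print(cam,pr(c,p),"cam pos",-np.array(c["R"]).T@c["t"],[pr(c,p+np.array([0,0,d])).tolist() for d in(.01,.02,.03)],[pr(c,p+np.array([d,0,0])).tolist() for d in(-.01,.01,-.02)])
i=cv2.imread("pics/top4.png");cv2.imwrite("pics/t4c.png",cv2.resize(i[185:285,345:445],(500,500),interpolation=cv2.INTER_CUBIC))
E
```

```text
[ 0.44897303 -0.15231265  0.03801059] tcp wrist px [315.8 243.6] cam pos [ 0.38096505 -0.12155073  0.20218232]
0 [315.8 243.6] [[315.8, 262.1], [315.7, 224.4]]
-0.01 [315.8 251.8] [[315.8, 271.1], [315.8, 231.7]]
-0.02 [315.8 261. ] [[315.8, 281.3], [315.8, 239.8]]
-0.03 [315.8 271.3] [[315.8, 292.7], [315.8, 249.0]]
key [317.4 245. ] [321.2 255.2]
scene [242.5 210.2] cam pos [ 1.31482738 -1.05249406  0.90832537] [[242.2, 207.5], [242.0, 204.7], [241.7, 201.9]] [[239.9, 209.1], [245.0, 211.3], [237.4, 208.1]]
top [368.8 257.4] cam pos [ 0.49390165 -0.01704515  1.57334637] [[369.1, 257.5], [369.4, 257.6], [369.7, 257.7]] [[368.8, 260.8], [368.8, 254.0], [368.7, 264.2]]
```

View pics/t4c.png

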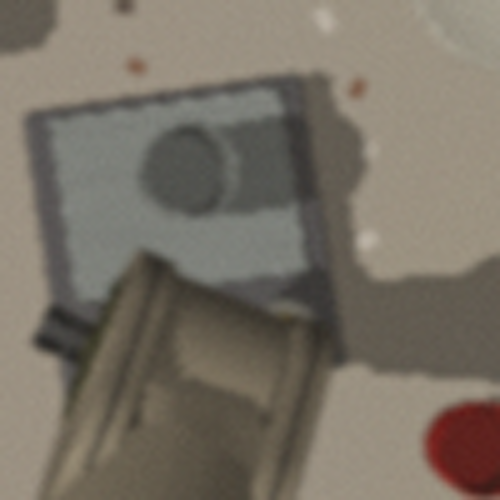

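Emit:
apply_moves:
  rows:
    - [0,0,0,0.1,0,0,1]
    - [0,0,0,0.1,0,-0.1,1]
    - [0,0,0,0.1,0,-0.2,1]
    - [0,0,0,0.1,0,-0.2,1]

```text
t: 5.12
eef_pos: [0.4512, -0.1522, 0.031]
orientation: [-3.141, -0.001, 2.716]
wrist_force: [-0.4, -0.3, -0.4]
gripper_width: 0.002
```

```bash
python3 - <<'E'
from h import *
print(arm.grip_depth)
for i in range(3):
    s=arm.state();print(s["eef_pos"],s["wrist_force"])
    c=viewer.capture("scene")
cv2.imwrite("pics/s5.png",cv2.resize(np.array(c["image"])[180:240,210:280,::-1],(700,600),interpolation=cv2.INTER_CUBIC))
E
```

```text
0.0187
[ 0.4512438  -0.1521708   0.03095088] [-0.35604615 -0.34128995 -0.38319673]
[ 0.45126851 -0.15224888  0.03116807] [0.61673246 0.20739045 0.02115366]
[ 0.45135264 -0.15229004  0.03134242] [0.08651083 0.12683496 0.55262552]
```

View pics/s5.png

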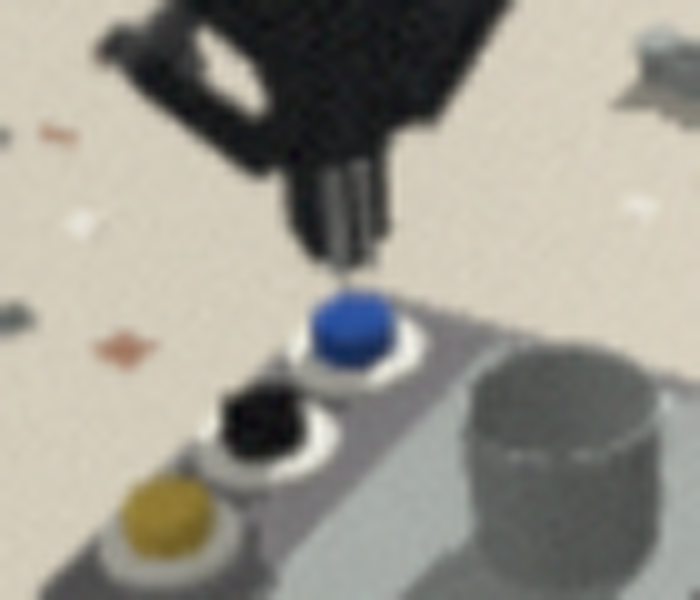

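Emit:
apply_moves:
  rows:
    - [0,0,0,0.05,0,-0.1,1]
    - [0,0,0,0.05,0,-0.2,1]
    - [0,0,0,0.05,0,-0.3,1]
    - [0,0,0,0.05,0,-0.3,1]
    - [0,0,0,0.05,0,-0.3,1]

```text
t: 5.68
eef_pos: [0.4529, -0.1523, 0.0224]
orientation: [-3.141, -0.001, 2.716]
wrist_force: [0.5, 0.5, -0.5]
gripper_width: 0.0
```

```bash
cat > look.py <<'E'
from h import *
import sys
F=[]
for i in range(4):
    s=arm.state();F.append(s["wrist_force"])
    c=viewer.capture("scene")
print(s["eef_pos"],np.mean(F,0))
x,y=int(sys.argv[2]),int(sys.argv[3])
cv2.imwrite("pics/"+sys.argv[1],cv2.resize(np.array(c["image"])[y:y+60,x:x+70,::-1],(700,600),interpolation=cv2.INTER_CUBIC))
E
python3 look.py s6.png 210 180
```

```text
[ 0.45318993 -0.15232678  0.0227186 ] [ 0.22220943  0.23831523 -0.10696695]
```

View pics/s6.png

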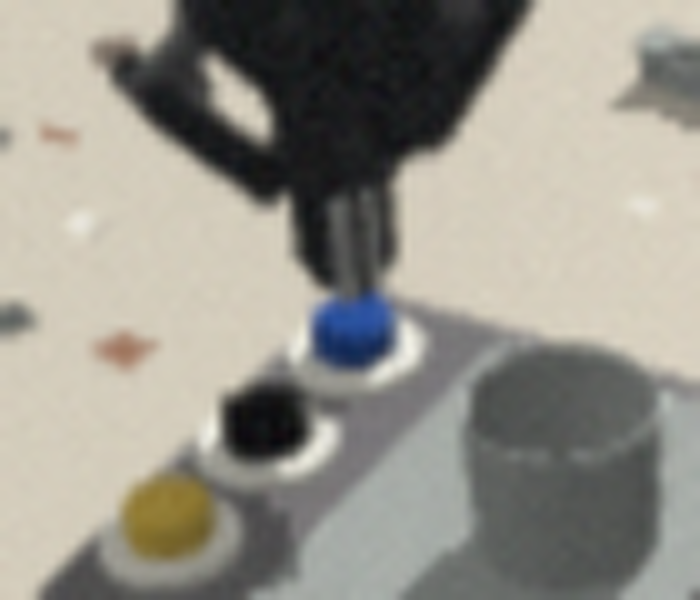

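Emit:
apply_moves:
  rows:
    - [0,0,0,0,0,-0.1,1]
    - [0,0,0,0,0,-0.2,1]
    - [0,0,0,0,0,-0.25,1]
    - [0,0,0,0,0,-0.25,1]

```text
t: 6.22
eef_pos: [0.4528, -0.1522, 0.0147]
orientation: [-3.141, -0.001, 2.716]
wrist_force: [0.7, 0.3, -0.5]
gripper_width: -0.003
```

```bash
python3 look.py s7.png 210 180
```

```text
[ 0.45312333 -0.15235734  0.01511385] [ 0.20109453 -0.28760689  0.45519298]
```

View pics/s7.png

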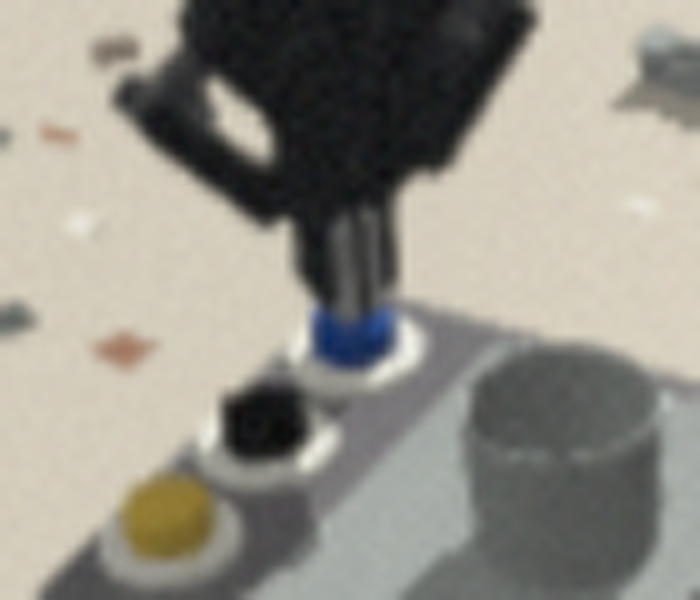

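Emit:
apply_moves:
  rows:
    - [0,0,0,0,0,-0.06,1]
    - [0,0,0,0,0,-0.12,1]
    - [0,0,0,0,0,-0.12,1]
    - [0,0,0,0,0,-0.12,1]

```text
t: 6.75
eef_pos: [0.4532, -0.1523, 0.0115]
orientation: [3.142, 0.0, 2.716]
wrist_force: [-0.4, 0.0, -0.0]
gripper_width: 0.004
```

```bash
python3 look.py s8.png 210 180
```

```text
[ 0.45308946 -0.15229279  0.01151836] [ 0.21689744 -0.07216471 -0.24626107]
```

View pics/s8.png

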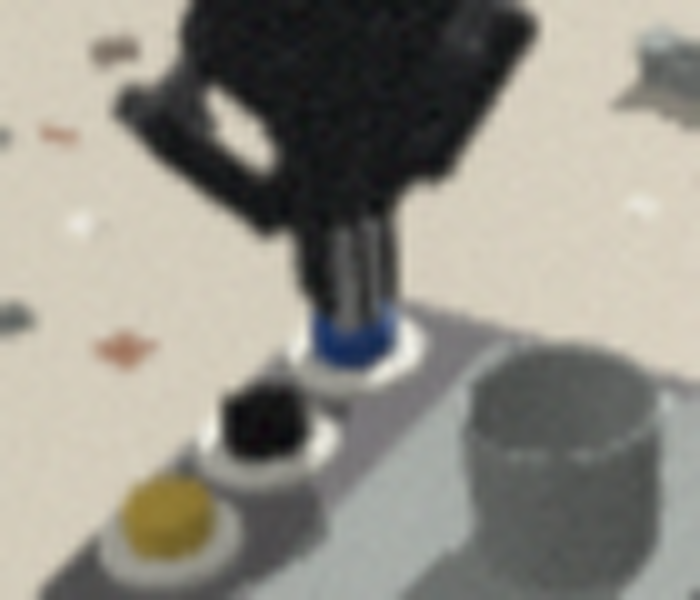

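Emit:
apply_moves:
  rows:
    - [0,0,0,0,0,-0.06,1]
    - [0,0,0,0,0,-0.12,1]
    - [0,0,0,0,0,-0.12,1]
    - [0,0,0,0,0,-0.12,1]

```text
t: 7.28
eef_pos: [0.4532, -0.1523, 0.008]
orientation: [3.141, 0.0, 2.716]
wrist_force: [-0.2, -0.3, 3.0]
gripper_width: 0.005
```

```bash
python3 look.py s9.png 210 180; python3 -c "
from h import *
wristcap('w9.png')"
```

```text
[ 0.45321359 -0.15231958  0.0080123 ] [-0.30398228 -0.32746581  2.96682966]
```

View pics/s9.png

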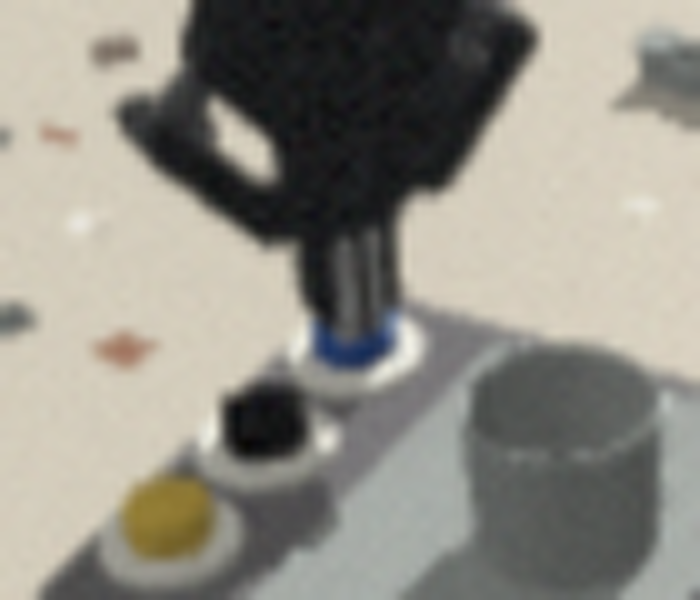

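View pics/w9.png

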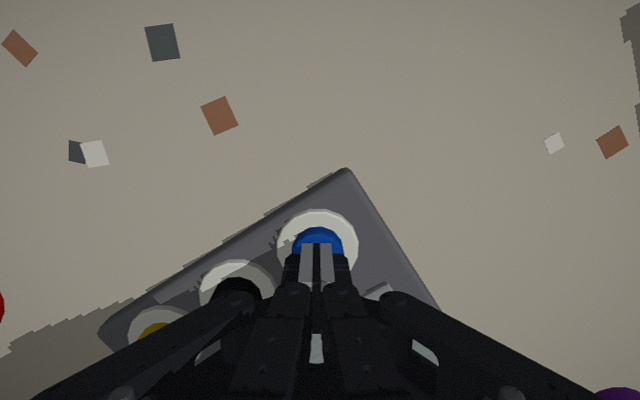

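Contact: 3.0 N, roughly 3.4 mm of travel. The true fingertip end is about 22.6 mm behind the reported TCP. I'll press 3 mm further and hold.

Emit:
apply_moves:
  rows:
    - [0,0,0,0,0,-0.06,1]
    - [0,0,0,0,0,-0.1,1]
    - [0,0,0,0,0,-0.1,1]
    - [0,0,0,0,0,-0.1,1]
    - [0,0,0,0,0,-0.1,1]

```text
t: 7.95
eef_pos: [0.4532, -0.1523, 0.005]
orientation: [3.141, 0.0, 2.716]
wrist_force: [-0.3, 0.0, 3.1]
gripper_width: -0.001
```

```bash
python3 look.py s10.png 210 180
```

```text
[ 0.45324042 -0.15230573  0.00499936] [-0.44390519 -0.28393915  4.15790275]
```

View pics/s10.png

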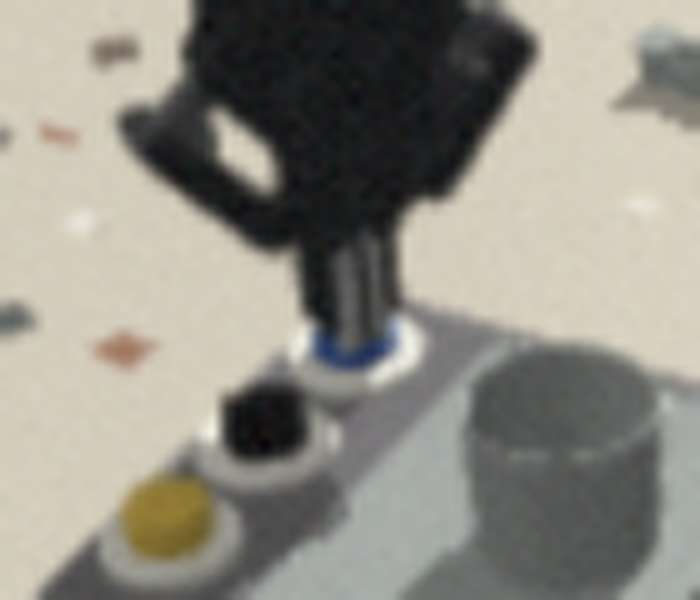

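Emit:
apply_moves:
  rows:
    - [0,0,0,0,0,0.1,1]
    - [0,0,0,0,0,0.3,1]
    - [0,0,0,0,0,0.6,1]
    - [0,0,0,0,0,1.2,1]
    - [0,0,0,0,0,2,1]
    - [0,0,0,0,0,3,1]
    - [0,0,0,0,0,4,1]
    - [0,0,0,0,0,5,1]
    - [0,0,0,0,0,6,1]
    - [0,0,0,0,0,6,1]

```text
t: 8.98
eef_pos: [0.4554, -0.1531, 0.1907]
orientation: [3.138, 0.007, 2.715]
wrist_force: [0.8, 0.1, -0.4]
gripper_width: -0.0
```

Emit:
apply_moves:
  rows:
    - [0,0,0,0.4,1,0,1]
    - [0,0,0,0.8,2,0,1]
    - [0,0,0,1.2,3,0,1]
    - [0,0,0,1.6,4,0,1]
    - [0,0,0,2.1,5,0,1]
    - [0,0,0,2.6,6,0,1]
    - [0,0,0,3,7,0,1]
    - [0,0,0,3.4,8,0,1]
    - [0,0,0,3.8,9,0,1]
    - [0,0,0,4,9.5,0,1]
    - [0,0,0,4,9.5,0,1]
    - [0,0,0,4,9.5,0,1]

```text
t: 9.98
eef_pos: [0.5729, 0.1327, 0.1848]
orientation: [-3.14, -0.0, 2.717]
wrist_force: [-0.4, -1.1, 0.9]
gripper_width: 0.001
```

```bash
python3 - <<'E'
from h import *
s,c=wristcap("w11.png");print(s["t"],s["eef_pos"],s["q"])
blobs(c,(("green",45,80,90,.051),("red",0,6,140,.051)))
c=viewer.capture("scene");save(c,"s11.png")
hsv=cv2.cvtColor(np.array(c["image"]),cv2.COLOR_RGB2HSV)
m=cv2.inRange(hsv[195:225,235:255],(105,110,30),(130,255,255));y,x=np.nonzero(m);print("blue key",len(x),x.mean()+235,y.mean()+195)
E
```

```text
9.9833 [0.57286247 0.13270001 0.18480147] [-0.71949549  0.27955298  0.50048227  1.62049517 -0.13778712  1.27789237
  0.95057058]
green [410, 160, 33, 31, 754] [426.4 175.2] [0.6078 0.2281 0.051 ]
green [309, 340, 15, 24, 308] [316.1 352.1] [0.7451 0.0549 0.051 ]
red [427, 224, 30, 30, 657] [441.6 238.6] [0.6737 0.2211 0.051 ]
blue key 41 244.97560975609755 212.58536585365854
```

View pics/s11.png

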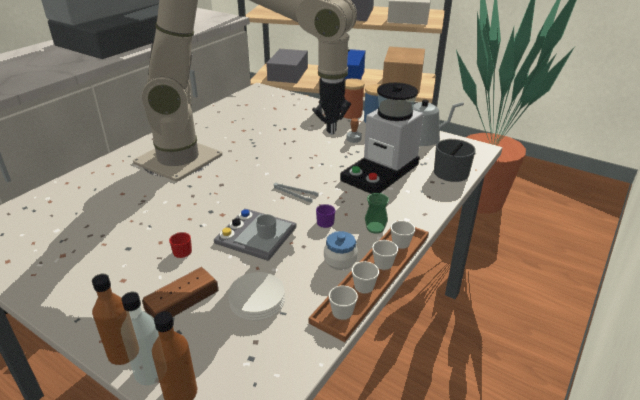

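View pics/w11.png

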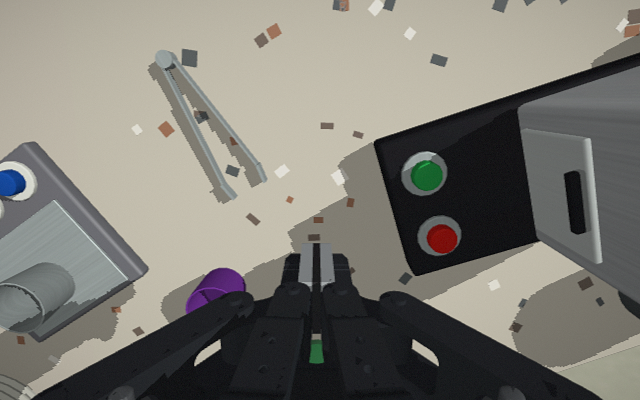

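Tare key is back up (same blob as before). The green button is at (426,175) in the wrist view. Moving above it.

Emit:
apply_moves:
  rows:
    - [0,0,0,0.4,1,0,1]
    - [0,0,0,0.8,2,0,1]
    - [0,0,0,1.25,3.1,0,1]
    - [0,0,0,1.25,3.1,0,1]
    - [0,0,0,1.25,3.1,-1,1]
    - [0,0,0,1.25,3.1,-2,1]
    - [0,0,0,1.25,3.1,-3,1]
    - [0,0,0,1.25,3.1,-3.6,1]
    - [0,0,0,1.25,3.1,-4,1]
    - [0,0,0,1.25,3.1,-4.2,1]
    - [0,0,0,1.25,3.1,-4.2,1]
    - [0,0,0,1.25,3.1,-4.2,1]

```text
t: 11.08
eef_pos: [0.6114, 0.2254, 0.0602]
orientation: [3.14, 0.001, 2.715]
wrist_force: [0.1, 0.5, 0.6]
gripper_width: 0.002
```

```bash
python3 look.py s12.png 320 130;  python3 - <<'E'
from h import *
s,c=wristcap("w12.png");print(s["t"],s["eef_pos"])
blobs(c,(("green",45,80,90,.051),("red",0,6,140,.051)))
E
```

```text
[0.61151587 0.22594846 0.06047747] [0.13501177 0.0530405  0.33058826]
11.2833 [0.61136722 0.22595994 0.0602491 ]
green [297, 204, 48, 47, 1620] [321.  225.4] [0.6063 0.2315 0.051 ]
```

View pics/s12.png

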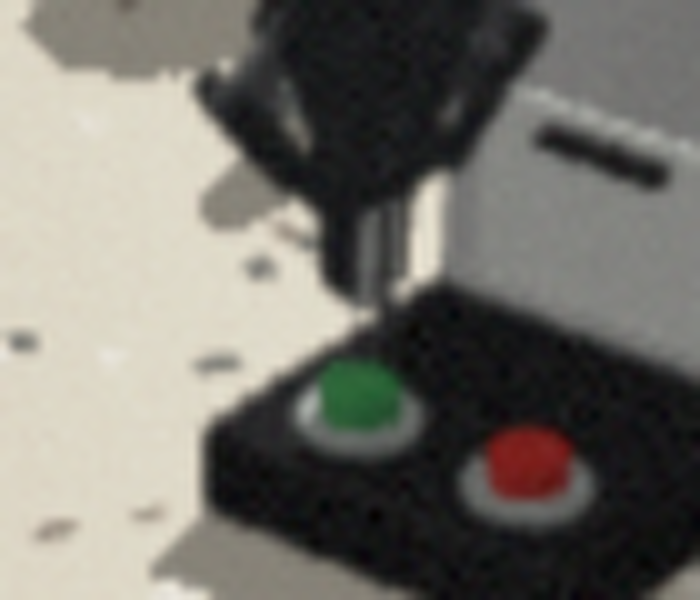

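View pics/w12.png

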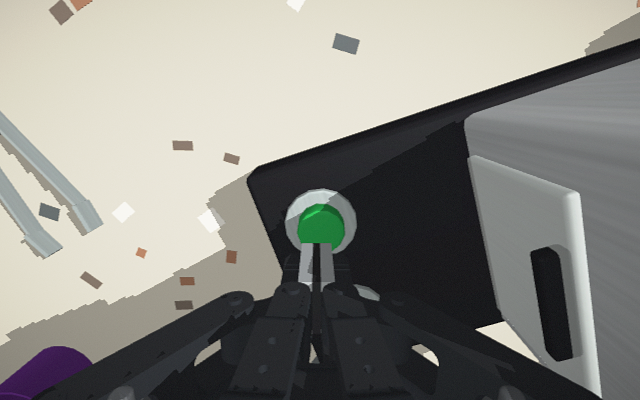

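Emit:
apply_moves:
  rows:
    - [0,0,0,0,0.08,-0.2,1]
    - [0,0,0,0,0.08,-0.5,1]
    - [0,0,0,0,0.08,-0.8,1]
    - [0,0,0,0,0.08,-0.95,1]
    - [0,0,0,0,0.08,-0.95,1]
    - [0,0,0,0,0.08,-0.95,1]

```text
t: 11.83
eef_pos: [0.6104, 0.2279, 0.0298]
orientation: [-3.141, -0.001, 2.716]
wrist_force: [0.6, -0.9, -0.3]
gripper_width: -0.002
```

```bash
python3 look.py s13.png 320 130
```

```text
[0.61090775 0.22806428 0.03074849] [ 0.20981951  0.03664379 -0.34227656]
```

View pics/s13.png

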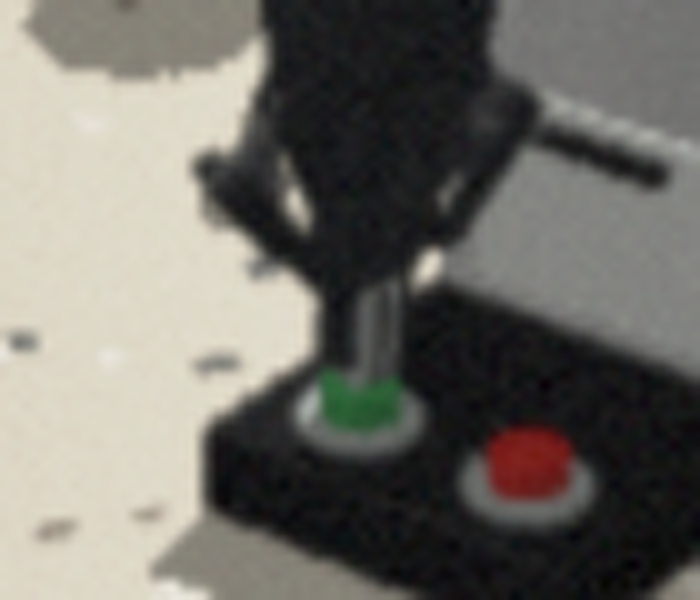

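Well centred and just above the button. Next I press about 6 mm past expected contact, to TCP z around 0.0225.

Emit:
apply_moves:
  rows:
    - [0,0,0,0,0,-0.08,1]
    - [0,0,0,0,0,-0.16,1]
    - [0,0,0,0,0,-0.22,1]
    - [0,0,0,0,0,-0.28,1]
    - [0,0,0,0,0,-0.28,1]
    - [0,0,0,0,0,-0.28,1]
    - [0,0,0,0,0,-0.28,1]

```text
t: 12.62
eef_pos: [0.6111, 0.2282, 0.0224]
orientation: [3.141, 0.001, 2.716]
wrist_force: [2.5, 0.4, 3.2]
gripper_width: -0.003
```

```bash
python3 look.py s14.png 320 130
```

```text
[0.61108875 0.22821524 0.02237708] [2.12046627 0.15273523 4.10478836]
```

View pics/s14.png

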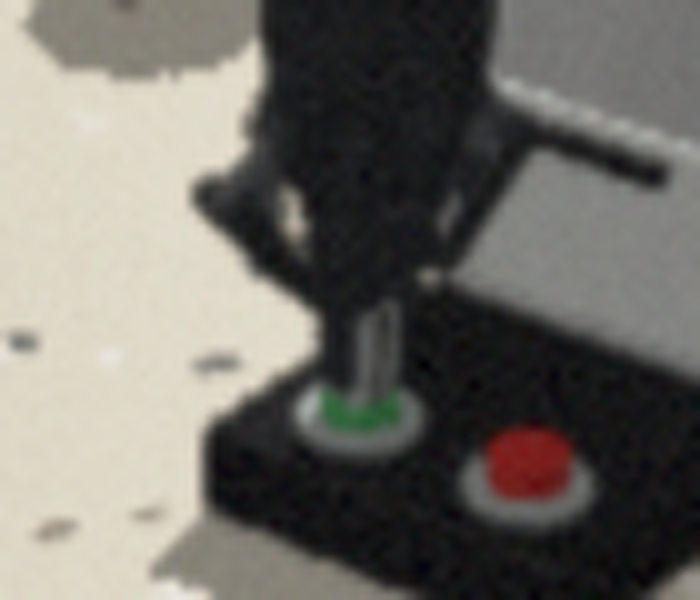

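Emit:
apply_moves:
  rows:
    - [0,0,0,0,0,0.1,1]
    - [0,0,0,0,0,0.4,1]
    - [0,0,0,0,0,1,1]
    - [0,0,0,0,0,2,1]
    - [0,0,0,0,0,3,1]
    - [0,0,0,0,0,4,1]
    - [0,0,0,-0.6,-0.8,5,1]
    - [0,0,0,-1.2,-1.8,5.5,1]
    - [0,0,0,-1.8,-2.8,5.5,1]
    - [0,0,0,-2.2,-3.4,5.5,1]
    - [0,0,0,-2.2,-3.4,5.5,1]
    - [0,0,0,-2.2,-3.4,5.5,1]

```text
t: 13.82
eef_pos: [0.5437, 0.1252, 0.1875]
orientation: [3.141, -0.001, 2.714]
wrist_force: [0.1, 1.3, -0.3]
gripper_width: 0.003
```

```bash
python3 - <<'E'
from h import *
s=arm.state();print(s["t"],s["eef_pos"],s["wrist_force"])
c=viewer.capture("scene");save(c,"s15.png")
c=viewer.capture("top");save(c,"t15.png")
for n in("top","scene"):
    pass
a=cv2.imread("pics/scene1.png");b=cv2.imread("pics/s15.png")
for n,(x,y,w,h),hs in(("blue",(237,204,16,16),(105,130)),("yellow",(218,222,16,16),(18,32)),("green",(346,160,20,18),(45,80)),("red",(362,167,20,18),(0,6))):
    for i in(a,b):
        m=cv2.inRange(cv2.cvtColor(i[y:y+h,x:x+w],cv2.COLOR_BGR2HSV),(hs[0],90,30),(hs[1],255,255));yy,xx=np.nonzero(m);print(n,len(xx),(xx.mean()+x).round(1),(yy.mean()+y).round(1))
E
```

```text
13.8167 [0.54368636 0.12517901 0.18749595] [ 0.06217877  1.34676009 -0.33162692]
blue 48 244.8 212.3
blue 43 244.9 212.7
yellow 63 226.2 231.0
yellow 62 226.3 231.1
green 50 355.5 168.9
green 50 355.5 168.9
red 58 372.6 175.7
red 59 372.5 175.6
```

View pics/s15.png

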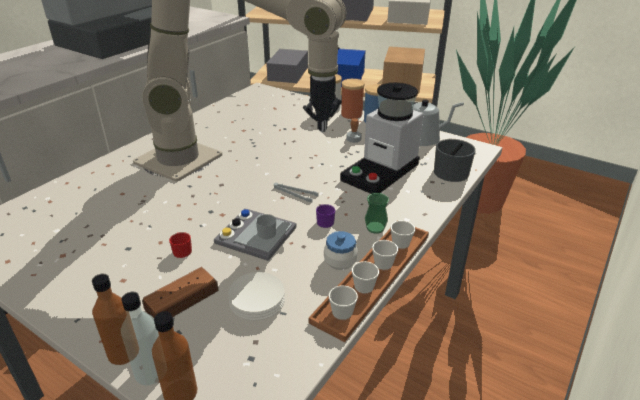

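View pics/t15.png

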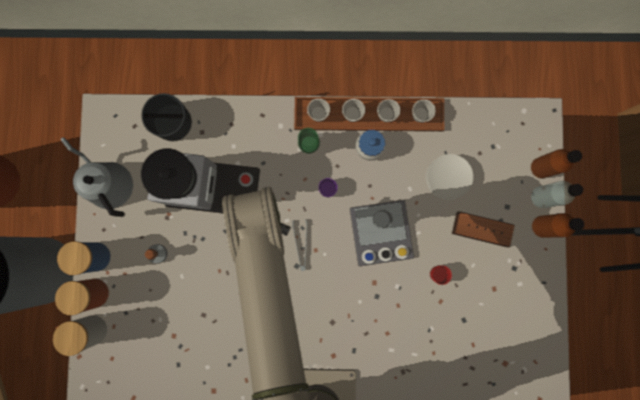

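The blue, yellow, green and red keys look up, nothing has moved, and the hand is clear. Handing in.

```bash
python3 -c "
from h import *
print(arm.job_done())"
```

```text
the job is handed in; nothing more can be done
None
```

I pressed the blue tare key and let it come up. I then pressed the green start button, drew the hand clear and handed the job in at about 14 s of the 42 s allowed. No verdict was reported.

**Presses:** With the fingers shut, both keys read about 4.1–4.2 N, which I take as roughly 6 mm of travel against the 4 mm needed. The start press also showed about 2 N of sideways force along x.

**Last checks:** In the final scene picture the blue, yellow, green and red keys are within 0.4 px of where they started, so up. I judged the black key, the cup and the other loose things only by eye, and they look unmoved. The hand was at z = 0.19 m, touching nothing.

**What disagreed:**
- The real end of the shut fingers lay about 22 mm behind the reported TCP. I found this from the pictures and the contact force, and allowed for it in both presses.
- The camera position estimates differed by a few mm (up to 10 mm in x), and some network hits were off. I used colour centroids and aligned on the pictures instead.

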